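Count to the third gap and push the sweet tin home

TASK

Put a fingertip down on the striped rail over the middle of the first gap at the red-ball end and run it along, touching all the way, counting gaps, to the third one, and no farther than that. Then, without picking it up, push the green tin along the counter with your fingers and all the way into that third gap until it meets the back. Leave the other tins and the jars where they stand.

Things in the scene. Friction and masses are not known exactly. Their poses are not given: they have to be found in the camera images.
- rack: Fixed white rack, 378 wide. Seven dividers (6 thick, 45 high, 66 deep, round noses) make six gaps, 56 clear, 62 pitch, open in front and above, the counter (z=0) as floor; back panel 12 thick, 55 high, inner face at x = 66 mm. Origin: on the counter, middle of the line of divider fronts; x points into the gaps (away from the robot), y left along the row. Place and yaw vary. All in mm.
- rail (a joint): Downward travel of the sprung rail, m: 0 up, 0.006 on its stop; 1 N starts it, 6 N bottoms it, it rises when released. Straight bar above the back panel along the whole row: 24 mm deep, 372 long, flat top 75 above the counter, centre line at rack x = 72 mm. Striped: cream band 46 mm long over each gap, pink band 16 mm over each divider between gaps, 8 mm pink ends.
- red_post: Fixed thin post with a 30 mm RED ball on top, 87 mm high, at one end of the rail, 215 mm from the rack's middle (rack x = 72 mm), left or right: it changes. Gaps are counted from this end, filled and empty alike. Origin at its foot.
- white_post: The same post with a WHITE ball, at the other end of the rail. Origin at its foot.
- green_tin: Loose green sweet tin, 70 mm long (its x), 44 wide (y), 24 high, 60 to 130 g, round cream label on top, on the counter in front of the rack, up to 23 degrees askew to it. Origin: middle of its underside. Fully home, against the back panel, its origin is at rack x = 31 mm and its near end stands 4 mm proud of the dividers.
- blue_tin: Tin of the same size, blue, already in the second gap from the left. Leave it.
- orange_tin: Tin of the same size, orange, already in the sixth gap from the left. Leave it.
- jar_left: Loose lidded glass sweet jar, 76 mm across, 130 high, to the left of the work. Leave it. Origin: middle of its underside.
- jar_right: The same, to the right.
- band1: Cream rail band over the gap that is number 1 from the LEFT (+y) end, 24 x 46 x 8 mm; origin in the middle of its underside, its top 8 mm above that.
- mark12: Pink rail band between gaps 1 and 2, 24 x 16 x 8 mm; origin in the middle of its underside.
- band2: Cream rail band over the gap that is number 2 from the LEFT (+y) end, 24 x 46 x 8 mm; origin in the middle of its underside, its top 8 mm above that.
- mark23: Pink rail band between gaps 2 and 3, 24 x 16 x 8 mm; origin in the middle of its underside.
- gap3 (a point): Mouth of gap 3 counted from the LEFT (+y) end: on the counter, midway between the divider fronts. (If the red ball is at the right end, the third gap to count is gap4.)
- band3: Cream rail band over the gap that is number 3 from the LEFT (+y) end, 24 x 46 x 8 mm; origin in the middle of its underside, its top 8 mm above that.
- gap4 (a point): Mouth of gap 4 counted from the LEFT (+y) end: on the counter, midway between the divider fronts. (If the red ball is at the right end, the third gap to count is gap4.)
- band4: Cream rail band over the gap that is number 4 from the LEFT (+y) end, 24 x 46 x 8 mm; origin in the middle of its underside, its top 8 mm above that.
- mark45: Pink rail band between gaps 4 and 5, 24 x 16 x 8 mm; origin in the middle of its underside.
- band5: Cream rail band over the gap that is number 5 from the LEFT (+y) end, 24 x 46 x 8 mm; origin in the middle of its underside, its top 8 mm above that.
- mark56: Pink rail band between gaps 5 and 6, 24 x 16 x 8 mm; origin in the middle of its underside.
- band6: Cream rail band over the gap that is number 6 from the LEFT (+y) end, 24 x 46 x 8 mm; origin in the middle of its underside, its top 8 mm above that.
There are look-alikes about, which are no part of the job. There is more than one size of the red_post; the job needs the smaller.

How it is judged:
On the way, in this order (a step that is already met when the one before it is completed fails the run):
1. Fingertip touches the rail over the first gap from the red ball (((y of red_post in the frame of rack above 0 m and contact force between the fingers and band1 above 0.2 N) or (y of red_post in the frame of rack below 0 m and contact force between the fingers and band6 above 0.2 N))), for 0.03 s.
2. it runs on over the first divider (((y of red_post in the frame of rack above 0 m and contact force between the fingers and mark12 above 0.2 N) or (y of red_post in the frame of rack below 0 m and contact force between the fingers and mark56 above 0.2 N))), for 0.03 s.
3. over the second gap (((y of red_post in the frame of rack above 0 m and contact force between the fingers and band2 above 0.2 N) or (y of red_post in the frame of rack below 0 m and contact force between the fingers and band5 above 0.2 N))), for 0.03 s.
4. over the second divider (((y of red_post in the frame of rack above 0 m and contact force between the fingers and mark23 above 0.2 N) or (y of red_post in the frame of rack below 0 m and contact force between the fingers and mark45 above 0.2 N))), for 0.03 s.
5. and on to the rail over the third gap (((y of red_post in the frame of rack above 0 m and contact force between the fingers and band3 above 0.2 N) or (y of red_post in the frame of rack below 0 m and contact force between the fingers and band4 above 0.2 N))), for 0.03 s.
6. the green tin is fully home in the third gap (x of green_tin in the frame of rack between 0.025 and 0.038 m and height (world z) of green_tin below 0.006 m and angle between green_tin's own z axis and vertical below 0.12 rad and angle between the x axis of green_tin and the x axis of rack, either way round below 0.2 rad and ((y of red_post in the frame of rack above 0 m and y of green_tin in the frame of rack between 0.019 and 0.043 m) or (y of red_post in the frame of rack below 0 m and y of green_tin in the frame of rack between -0.043 and -0.019 m))), for 0.2 s.
At the end, for the whole second after the job is handed in: The green tin lies flat on the counter in the third gap from the red ball, within 6 mm of the back panel and straight (within 0.2 rad), at rest; the rail is released (all of step 6 and linear speed of green_tin below 0.01 m/s and value of joint rail below 0.002 m); the robot touches nothing.
It fails at once if the finger ran on to the rail over the fourth gap or beyond ((y of red_post in the frame of rack above 0 m and (contact force between the fingers and band4 above 0.2 N or contact force between the fingers and mark45 above 0.2 N or contact force between the fingers and band5 above 0.2 N or contact force between the fingers and mark56 above 0.2 N or contact force between the fingers and band6 above 0.2 N)) or (y of red_post in the frame of rack below 0 m and (contact force between the fingers and band3 above 0.2 N or contact force between the fingers and mark23 above 0.2 N or contact force between the fingers and band2 above 0.2 N or contact force between the fingers and mark12 above 0.2 N or contact force between the fingers and band1 above 0.2 N))).
It fails at once if the green tin was lifted or tipped (height (world z) of green_tin above 0.012 m or angle between green_tin's own z axis and vertical above 0.3 rad).
It fails at once if another tin was moved more than 15 mm ((distance of blue_tin from where it was at the start of the episode above 0.015 m or angle between blue_tin's own z axis and vertical above 0.3 rad) or (distance of orange_tin from where it was at the start of the episode above 0.015 m or angle between orange_tin's own z axis and vertical above 0.3 rad)).
It fails at once if a jar was moved more than 15 mm or knocked over ((distance of jar_left from where it was at the start of the episode above 0.015 m or angle between jar_left's own z axis and vertical above 0.3 rad) or (distance of jar_right from where it was at the start of the episode above 0.015 m or angle between jar_right's own z axis and vertical above 0.3 rad)).
It also fails if it takes over 64 s, if anything falls off the work surface, if the arm or the gripper's body presses on something with over 40 N, if the wrist force passes 120 N, or if a joint passes its speed limit or range.

ROBOT

A 6-joint arm with a two-finger parallel gripper is mounted at the origin on the work surface. World frame = base frame: x ahead of the robot, y to its left, z up, the work surface at z = 0. Lengths are in m, angles in rad, forces in N, time in s.
With the tool pointing down it reaches from about 0.25 to 0.725 m from the base axis. Payload 4 kg.
Tool frame: the origin (TCP) lies midway between the tips of the shut fingers; the grasp point (between the pads) lies bot.pinch_z behind it (bot.pinch_z is the distance from the TCP to the grasp point, in m); z points along the fingers, y is the direction in which the jaws open and shut (so a half turn about z gives the same grasp; the last joint's range is limited). The gripper opens to 85 mm and grips with 20 to 120 N. Pads are 22 mm wide; open, the fingers measure 114 mm over their backs; the gripper's body (76 mm by 85 mm) begins 54 mm behind the grasp point. The pads swing forward as they close: fully open they stand 13 mm farther back than shut.
Start: joints at [1.298, 0.241, 0.005, 1.335, 0, 1.571], TCP at [0.135, 0.482, 0.231] pointing down, gripper open.
Joint ranges: [-2.72, 2.72], [-1.05, 1.87], [-1.09, 1.28], [-1.99, 2.15], [-1.42, 1.44], [-3.14, 3.14]. Speed limits (rad/s): [2.79, 2.79, 3.14, 3.14, 3.14, 3.14].

INTERFACE

Orientations are given as a unit quaternion [x, y, z, w].
In Python, from workcell import bot gives the robot as it stands. The module is installed in compiled form; this text tells all that it offers.
- The arm moves only by the tool move_arm, never from a script. Its argument "series" is a list that holds one entry, the list of rows, each a list of 7 numbers: the shift along the world's x, y, z in cm, then the turn, a rotation vector about the world's x, y, z in degrees, then the opening, from 0 (shut) to 1 (fully open). A call has exactly 5 rows; each row shifts and turns the pose as measured when the row begins; what a row does not reach is not made up. A row lasts 1/10 s, in which the tool goes at most 50 mm and 8.59 degrees, less where a joint would pass 70% of its speed; a pose out of reach is approached as far as the arm can. A call with a gripper value outside its range is refused whole. The fingers move at their own pace and stop on an object; the grip force is fixed at half the most. Time passes only in rows, so rows that do not move let the fingers close, or fill a call up. It gives the time, the measured TCP pose, the force and the opening at its end, in the units of the state.
- bot.get_obs(): the state, without advancing time (a new reading comes with each control period).
- bot.camera(name): name is "side" or "top"; returns (picture, depth): 480x640x3 uint8, red, green, blue; 480x640 float32, m along the optical axis (not along the pixel's ray), 0 where there is no reading.
- bot.camera_info(name): a dict with "vfov" (degrees; the focal length in pixels is half the picture's height over the tangent of half this angle, whatever the lens; pixels are square), "cx", "cy" (the principal point, pixels), "cam_to_world" (4x4, takes a point from camera to world coordinates). Camera axes: x right, y down, z forward; pixel columns grow to the right and rows downward; lengths in m; the calibration is good to about 2 mm. A picture is of the moment at which its call begins. camera_info takes no time and is no camera call.
- bot.job_done(): hands the job in, once; it reports no verdict.
Trained networks look in the newest picture that a camera, given by its name, has taken for a name from the list of things; names that differ only in an ending like _2 or _b are one class to them, and where a whole thing is asked for, a point or a joint stands for the part that bears it (a point fixed in the world has none). Each returns a list of dicts, best first, with "confidence" (0 to 1); they miss things now and then, are a little off and sometimes report something else, mostly with a low value. They report only what shows in the picture. A call takes as long as a camera call. They do not tell look-alikes from the thing itself.
- bot.find_in(camera, target): "at" ([x, y, z] in m, in world coordinates, good to about 4 mm: the middle of the surface that is visible of it).
The state is a dict: "clock": time; "joint_pos": joint angles; "joint_vel": joint speeds; "tau": joint torques, N m; "eef_pos": TCP position; "tool_rot": TCP orientation; "ft_force": force on the tool from outside, world axes, zero at the start; "ft_torque": the same for the moment, N m; "grip_width": finger opening in m.
Only numpy, scipy, OpenCV 4.12 (cv2) and the standard library are available. Lean on these libraries where they do the work, as an engineer would, in place of code of your own. Each camera call takes 0.05 s, during which the arm holds its last target.

## Working session

There is one attempt and no reset: what is moved stays moved. The work goes in short steps, Python scripts to look and compute and a tool call to move; the robot and the scene stay as the last step left them, time stands still between calls to the robot, and variables do not carry over. Pictures are saved under pics/ and viewed, and the job is handed in when it is done.

Besides the shell and the picture viewer there is one more tool, called after "Call:" as name(argument=value, ...) on one line, values as JSON. move_arm: Moves the arm, as the interface text tells. Its arguments: {"type":"object","properties":{"series":{"type":"array","items":{"type":"array","items":{"type":"array","items":{"type":"number"}}}}},"required":["series"]}

```bash
mkdir -p pics
cat > h.py <<'E'
import numpy as np,cv2
from workcell import bot
def snap(n,f):
    im,d=bot.camera(n); cv2.imwrite(f'pics/{f}.png',im[:,:,::-1]); np.save(f'pics/{f}.npy',d); return im,d
def world(n,d,u,v,z=None):
    i=bot.camera_info(n); f=240/np.tan(np.radians(i['vfov']/2)); T=np.array(i['cam_to_world'])
    r=np.array([(u-i['cx'])/f,(v-i['cy'])/f,1.])
    if z is None:
        return (T@np.r_[r*d[int(round(v)),int(round(u))],1])[:3]
    w=T[:3,:3]@r; return T[:3,3]+w*(z-T[2,3])/w[2]
def pix(n,p):
    i=bot.camera_info(n); f=240/np.tan(np.radians(i['vfov']/2)); T=np.linalg.inv(np.array(i['cam_to_world']))
    q=T@np.r_[p,1]; return i['cx']+f*q[0]/q[2], i['cy']+f*q[1]/q[2]
E
python3 - <<'E'
from h import *
snap('top','t0');snap('side','s0')
print(bot.get_obs()); print(bot.pinch_z)
for n in('top','side'): print(bot.camera_info(n))
E
```

```text
{'clock': 0.1, 'joint_pos': array([ 1.29803450e+00,  2.41317396e-01,  3.89757859e-03,  1.33519261e+00,
       -1.62494868e-05,  1.57081141e+00]), 'joint_vel': array([-8.59153525e-04, -1.24523564e-03,  2.60303653e-03,  4.65373918e-06,
       -8.31378662e-04, -8.90595263e-04]), 'tau': array([ 3.41242203e-04, -3.73138940e+01,  2.53009379e+01,  1.08522788e-02,
        1.32668829e-04,  8.44123917e-06]), 'eef_pos': array([0.13455439, 0.48099041, 0.23052682]), 'tool_rot': array([ 1.35965941e-01,  9.90713096e-01, -9.00723115e-04, -1.15400955e-04]), 'ft_force': array([-0.47274863,  0.11271929, -0.39260501]), 'ft_torque': array([-0.05559997, -0.00225233, -0.02084252]), 'grip_width': 0.08541951335942584}
0.0187
{'vfov': 50.45030547152796, 'cx': 319.336826880316, 'cy': 232.55857418800332, 'cam_to_world': array([[ 0.02638104, -0.9967431 ,  0.07620521,  0.48013734],
       [-0.99937149, -0.02449122,  0.02562821,  0.00224826],
       [-0.02367839, -0.07683342, -0.99676274,  1.07368757],
       [ 0.        ,  0.        ,  0.        ,  1.        ]])}
{'vfov': 54.165550243320446, 'cx': 316.38250893151894, 'cy': 242.63165599755877, 'cam_to_world': array([[ 9.72480767e-01, -1.61173040e-01,  1.68239143e-01,
         4.19948679e-01],
       [-2.32982603e-01, -6.74334426e-01,  7.00708348e-01,
        -6.83649280e-01],
       [ 5.14151244e-04, -7.20622185e-01, -6.93327774e-01,
         7.68299515e-01],
       [ 0.00000000e+00,  0.00000000e+00,  0.00000000e+00,
         1.00000000e+00]])}
```

View pics/t0.png

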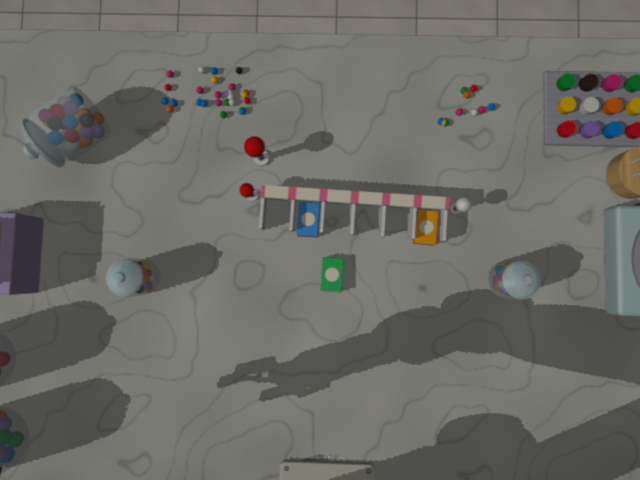

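View pics/s0.png

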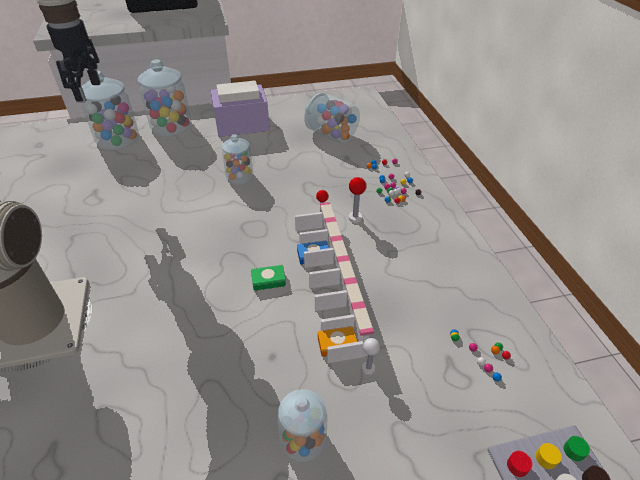

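The red balls are at top (246,190), which is small and sits at the left rail end, and at top (255,147), which is bigger and stands off behind. The rail runs from (262,192) to (449,203). The blue tin is at (309,218), orange at (427,226), green at (332,274), and the jars at (125,277) and (520,280). I choose the small ball, so I count from the left and gap 3 is the target. Next I'll measure and check a close crop.

Run:
```python
from h import *
im=cv2.imread('pics/t0.png')[:,:,::-1]; d=np.load('pics/t0.npy')
i=bot.camera_info('top'); f=240/np.tan(np.radians(i['vfov']/2)); T=np.array(i['cam_to_world'])
v,u=np.mgrid[0:480,0:640]; P=np.stack([(u-i['cx'])/f*d,(v-i['cy'])/f*d,d,np.ones_like(d)],-1)@T.T
P=P[...,:3]
m=(P[...,2]>.066)&(P[...,2]<.084)&(u>255)&(u<456)&(v>180)&(v<215)
hsv=cv2.cvtColor(im,cv2.COLOR_RGB2HSV)
rc=cv2.minAreaRect(P[m][:,:2].astype(np.float32)*1000);print('rail',rc,P[m][:,2].mean(),m.sum())
a=P[m][:,:2];c=a.mean(0);w=np.linalg.svd(a-c,full_matrices=False)[2][0];print(c,w,np.degrees(np.arctan2(w[1],w[0])))
g=(hsv[...,0]>50)&(hsv[...,0]<85)&(hsv[...,1]>100)&(abs(u-332)<20)&(abs(v-274)<25)
lab=cv2.morphologyEx(g.astype(np.uint8),cv2.MORPH_CLOSE,np.ones((15,15)))>0
print('green z',np.percentile(P[lab][:,2],[5,50,95]))
top=lab&(P[...,2]>.018)
print('green',cv2.minAreaRect(P[top][:,:2].astype(np.float32)*1000))
r=((hsv[...,0]<8)|(hsv[...,0]>172))&(hsv[...,1]>150)
for (a0,b0) in((246,190),(255,147)):
    q=r&(abs(u-a0)<14)&(abs(v-b0)<14);print('red',P[q].mean(0),P[q][:,2].max(),np.ptp(P[q],0))
for n,a0,b0 in(('jl',120,278),('jr',524,280)): print(n,P[b0,a0])
for t in ('rack','green_tin','red_post','band1','band3','jar_left','jar_right','gap3'):
    try: print(t,[(np.round(x['at'],4),round(x['confidence'],2)) for x in bot.find_in('top',t)])
    except Exception as e: print(t,e)
cv2.imwrite('pics/c0.png',cv2.resize(im[130:300,230:470,::-1],None,fx=3.3,fy=3.3,interpolation=cv2.INTER_CUBIC))
```

```text
rail ((629.3815307617188, -39.50218200683594), (372.2365417480469, 25.017494201660156), 87.58789825439453) 0.07506426992926651 2374
[ 0.6288341 -0.0402905] [-0.04261994 -0.99909136] -92.44268257784134
green z [0.02121475 0.02443057 0.02778254]
green ((475.8176574707031, 1.8127632141113281), (43.00077819824219, 69.00591278076172), 87.37173461914062)
red [0.63626857 0.17422435 0.0835676 ] 0.09045082331180354 [0.02371123 0.02485554 0.0156833 ]
red [0.71373712 0.15557171 0.12410811] 1.073687571035307 [0.25483752 0.17500854 0.97576764]
jl [0.45829081 0.39552187 0.13021075]
jr [ 0.47453945 -0.34955468  0.13083489]
rack [(array([ 0.626 , -0.0432,  0.0744]), 0.81)]
green_tin [(array([0.4762, 0.0022, 0.0237]), 0.62), (array([ 0.6242, -0.2007,  0.0759]), 0.43)]
red_post [(array([0.7123, 0.1522, 0.1062]), 0.74), (array([0.6349, 0.1752, 0.0759]), 0.57), (array([0.4617, 0.3816, 0.1082]), 0.43)]
band1 [(array([0.6341, 0.1136, 0.0763]), 0.77), (array([ 0.631 , -0.0117,  0.0767]), 0.76), (array([ 0.6234, -0.1974,  0.0792]), 0.55), (array([0.6341, 0.0536, 0.0782]), 0.52), (array([ 0.6258, -0.1375,  0.0765]), 0.5), (array([ 0.6318, -0.0721,  0.075 ]), 0.49)]
band3 [(array([0.6341, 0.1136, 0.0763]), 0.77), (array([ 0.631 , -0.0117,  0.0767]), 0.76), (array([ 0.6234, -0.1974,  0.0792]), 0.55), (array([0.6341, 0.0536, 0.0782]), 0.52), (array([ 0.6258, -0.1375,  0.0765]), 0.5), (array([ 0.6318, -0.0721,  0.075 ]), 0.49)]
jar_left [(array([0.4628, 0.3774, 0.1073]), 0.95), (array([0.6322, 0.1184, 0.0791]), 0.38)]
jar_right [(array([ 0.4749, -0.3412,  0.1079]), 0.66), (array([0.6341, 0.0796, 0.0734]), 0.62)]
gap3 [(array([ 0.6275, -0.0412,  0.0681]), 0.64)]
```

View pics/c0.png

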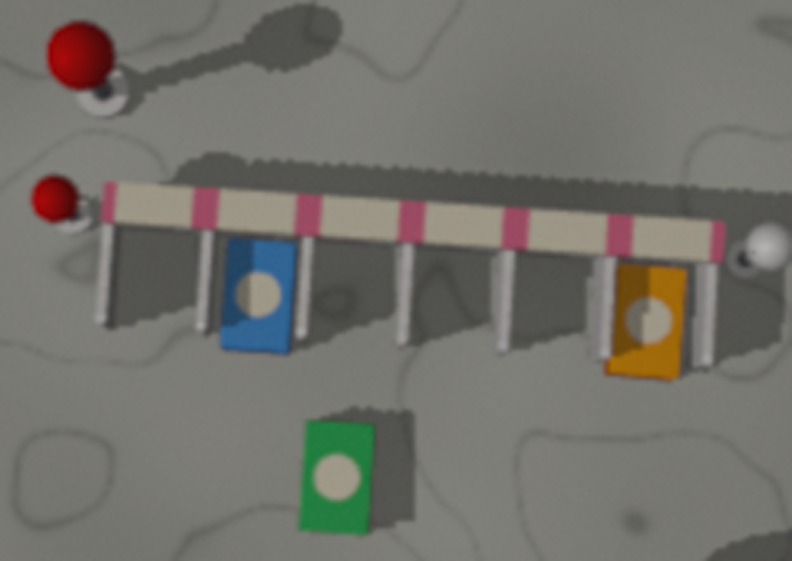

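Close crop: the small red ball at crop (55,198) is right at the rail's left end. Measured, it is 0.213 m from the rail middle, against 0.215 given. The big one at crop (80,55) stands off the rail line. Gap 3 is the third from the left, empty, at crop (355,300). The green tin is nearly aligned with it, about 4 mm left of centre. Next I'll check how much room the large ball leaves.

Run:
```python
from h import *
d=np.load('pics/t0.npy'); 
for u,v in((254,146),(250,150),(258,150),(262,152)): print(u,v,world('top',d,u,v))
d=np.load('pics/s0.npy')
for u,v in((357,182),(357,188),(322,193),(322,198)): print(u,v,world('side',d,u,v))
```

```text
254 146 [0.71597729 0.15607535 0.11867323]
250 150 [0.70831787 0.16364529 0.11758109]
258 150 [0.71044491 0.1494529  0.11000783]
262 152 [0.70760297 0.14214399 0.10613966]
357 182 [0.71549128 0.14673288 0.11906741]
357 188 [0.71424207 0.14015    0.1069011 ]
322 193 [0.63845439 0.16989084 0.08354045]
322 198 [0.63624523 0.16073306 0.07599514]
```

Call:
move_arm(series=[[[4,-3,0,0,0,3,0],[4,-3,0,0,0,3,0],[4,-3,0,0,0,3,0],[4,-3,0,0,0,2,0],[4,-3,0,0,0,2,0]]])

```text
clock: 1.0
eef_pos: [0.3334, 0.3327, 0.2314]
tool_rot: [0.01, 1.0, 0.002, 0.0]
ft_force: [1.8, 1.6, 0.1]
grip_width: 0.0123
```

Call:
move_arm(series=[[[3.5,-2.6,0,0,0,-1,0],[3.5,-2.6,0,0,0,0,0],[3.5,-2.6,0,0,0,0,0],[3.5,-2.6,-1,0,0,0,0],[3.5,-2.6,-1,0,0,0,0]]])

```text
clock: 1.5
eef_pos: [0.5166, 0.196, 0.2138]
tool_rot: [0.02, 1.0, 0.004, 0.003]
ft_force: [0.4, -0.1, 0.7]
grip_width: -0.0001
```

Call:
move_arm(series=[[[3,-2,-2,0,0,0,0],[3,-2,-2,0,0,0,0],[3,-2,-2,0,0,0,0],[2.5,-1.8,-2,0,0,0,0],[0,0,0,0,0,0,0]]])

```text
clock: 2.0
eef_pos: [0.6401, 0.1092, 0.1287]
tool_rot: [0.024, 1.0, 0.004, 0.004]
ft_force: [-1.2, 0.5, -1.3]
grip_width: 0.0002
```

Call:
move_arm(series=[[[-0.4,0.5,-1.5,0,0,0,0],[0,0,-1.5,0,0,0,0],[0,0,-0.7,0,0,0,0],[0,0,0,0,0,0,0],[0,0,0,0,0,0,0]]])

```text
clock: 2.5
eef_pos: [0.6356, 0.115, 0.0917]
tool_rot: [0.024, 1.0, 0.004, 0.004]
ft_force: [0.8, -0.1, 0.6]
grip_width: -0.0002
```

Run:
```python
from h import *
im,d=snap('side','s1'); o=bot.get_obs(); print(o['eef_pos'],o['tool_rot'],o['ft_force'])
cv2.imwrite('pics/s1c.png',cv2.resize(im[130:350,230:430,::-1],None,fx=2.7,fy=2.7,interpolation=cv2.INTER_CUBIC))
print(pix('side',o['eef_pos']))
```

```text
[0.63564282 0.1150742  0.09182262] [0.02401122 0.99969333 0.00455268 0.0039981 ] [-0.96566361 -0.16084339 -0.0640423 ]
(np.float64(326.66074207515885), np.float64(204.78047549249402))
```

View pics/s1c.png

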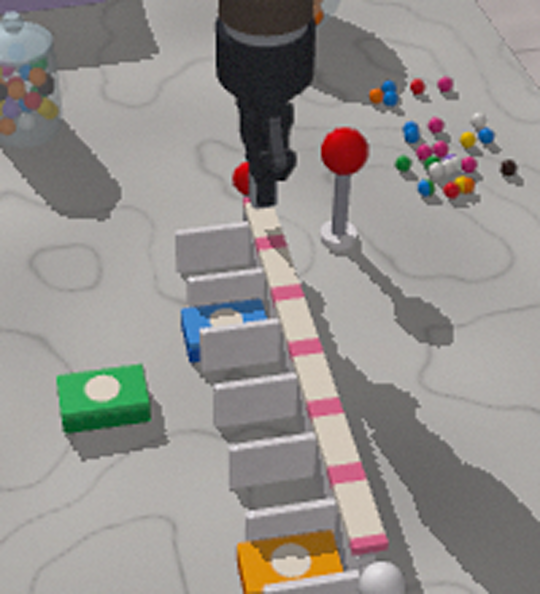

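Crop: the fingertip at (263,200) hovers over the first cream band, between the rail end and the first pink mark at (270,242). Lowering now.

Call:
move_arm(series=[[[0,0,-0.8,0,0,0,0],[0,0,-0.6,0,0,0,0],[0,0,-0.4,0,0,0,0],[0,0,-0.2,0,0,0,0],[0,0,0,0,0,0,0]]])

```text
clock: 3.05
eef_pos: [0.6373, 0.1159, 0.0736]
tool_rot: [0.024, 1.0, 0.005, 0.007]
ft_force: [-0.4, -0.1, 2.0]
grip_width: 0.0
```

Call:
move_arm(series=[[[-0.1,0,-0.2,0,0,0,0],[-0.1,-0.1,-0.1,0,0,0,0],[0,-0.5,0,0,0,0,0],[0,-0.5,0,0,0,0,0],[0,-0.5,0,0,0,0,0]]])

```text
clock: 3.55
eef_pos: [0.6376, 0.102, 0.0734]
tool_rot: [0.022, 1.0, 0.008, 0.01]
ft_force: [-0.1, 1.9, 2.5]
grip_width: -0.0002
```

Call:
move_arm(series=[[[-0.1,-0.5,-0.15,0,0,0,0],[-0.1,-0.5,-0.15,0,0,0,0],[-0.1,-0.5,-0.15,0,0,0,0],[-0.1,-0.5,-0.15,0,0,0,0],[-0.1,-0.5,-0.15,0,0,0,0]]])

```text
clock: 4.05
eef_pos: [0.6353, 0.0783, 0.0691]
tool_rot: [0.022, 1.0, 0.013, 0.014]
ft_force: [-0.2, 8.2, 12.0]
grip_width: -0.0003
```

Call:
move_arm(series=[[[0,-0.5,0.2,-0.5,0.5,0,0],[0,-0.5,0.1,-0.5,0.5,0,0],[0,-0.5,0,-0.3,0.3,0,0],[0,-0.5,-0.05,-0.2,0.2,0,0],[0,-0.5,-0.05,-0.2,0.2,0,0]]])

```text
clock: 4.55
eef_pos: [0.6346, 0.0515, 0.0714]
tool_rot: [0.022, 1.0, -0.003, -0.002]
ft_force: [1.2, 3.3, 4.6]
grip_width: -0.0002
```

Call:
move_arm(series=[[[-0.1,-0.5,-0.05,0,0,0,0],[-0.05,-0.5,-0.05,0,0,0,0],[-0.05,-0.5,-0.05,0,0,0,0],[-0.05,-0.5,-0.05,0,0,0,0],[-0.05,-0.5,-0.05,0,0,0,0]]])

```text
clock: 5.05
eef_pos: [0.6325, 0.0262, 0.0696]
tool_rot: [0.021, 1.0, -0.0, -0.0]
ft_force: [-0.1, 5.0, 4.8]
grip_width: -0.0
```

Call:
move_arm(series=[[[-0.05,-0.5,0.05,0,0,0,0],[-0.05,-0.5,0,0,0,0,0],[0,-0.5,-0.05,0,0,0,0],[0,-0.5,-0.05,0,0,0,0],[0,-0.5,-0.05,0,0,0,0]]])

```text
clock: 5.55
eef_pos: [0.6314, 0.0014, 0.0699]
tool_rot: [0.02, 1.0, 0.002, 0.001]
ft_force: [0.8, 4.1, 5.0]
grip_width: 0.0001
```

Call:
move_arm(series=[[[0,-0.4,0,0,0,0,0],[0,-0.4,0,0,0,0,0],[0,0,0,0,0,0,0],[0,0,0,0,0,0,0],[0,0,0,0,0,0,0]]])

```text
clock: 6.05
eef_pos: [0.6311, -0.0074, 0.0708]
tool_rot: [0.021, 1.0, 0.004, 0.001]
ft_force: [0.7, 4.1, 4.4]
grip_width: 0.0002
```

Run:
```python
from h import *
im,d=snap('side','s2'); o=bot.get_obs(); print(o['eef_pos'],o['ft_force'])
cv2.imwrite('pics/s2c.png',cv2.resize(im[150:350,230:430,::-1],None,fx=2.8,fy=2.8,interpolation=cv2.INTER_CUBIC))
```

```text
[ 0.63109638 -0.00738469  0.07086846] [0.29598278 4.30022563 5.21495858]
```

View pics/s2c.png

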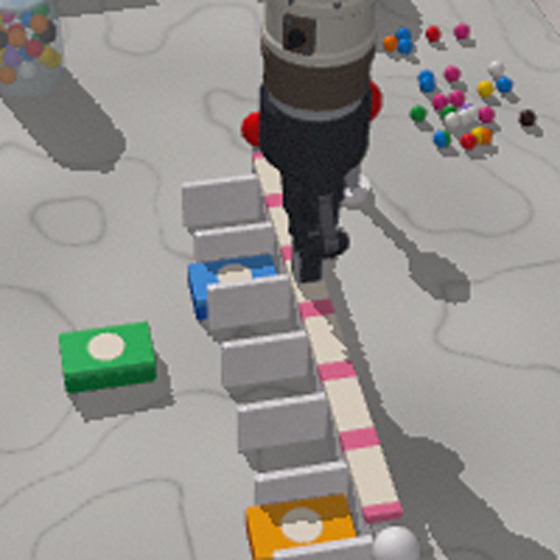

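Crop: the tip at (308,278) stands between the pink marks at (287,252) and (315,308), so it is on the third cream band. Now I'll lift straight off and go behind the tin.

Call:
move_arm(series=[[[0,0,2,0,0,0,0],[0,0,4,0,0,0,0],[-3,0,3,0,0,0,0],[-5,0,0,0,0,0,0.2],[-5,0,0,0,0,0,0.2]]])

```text
clock: 6.6
eef_pos: [0.4969, -0.0145, 0.1547]
tool_rot: [0.023, 1.0, -0.003, -0.005]
ft_force: [-0.1, -0.7, -0.2]
grip_width: 0.017
```

Run:
```python
from h import *
o=bot.get_obs(); print(o['eef_pos'],o['tool_rot'],o['grip_width'],o['ft_force'])
```

```text
[ 0.49686522 -0.01449896  0.154738  ] [ 0.02267946  0.99972594 -0.00290494 -0.005025  ] 0.017039411786551512 [-0.06767306 -0.67311083 -0.18019365]
```

Call:
move_arm(series=[[[-4,0.9,0,0,0,0,0.2],[-4,0.9,-1,0,0,0,0.2],[-1.2,0,-4,0,0,0,0.2],[0,0,-4,0,0,0,0.2],[0,0,-3,0,0,0,0.2]]])

```text
clock: 7.1
eef_pos: [0.3913, -0.0031, 0.032]
tool_rot: [0.026, 1.0, -0.01, -0.006]
ft_force: [0.3, -0.1, 0.2]
grip_width: 0.0173
```

Run:
```python
from h import *
snap('top','t2')
o=bot.get_obs(); print(o['eef_pos'],o['tool_rot'],o['grip_width'],o['ft_force'])
```

```text
[ 0.38754706 -0.00320215  0.02821632] [ 0.02567248  0.99956247 -0.01005926 -0.01070569] 0.017267284886634697 [-1.93910932 -0.2229279  -3.28082202]
```

View pics/t2.png

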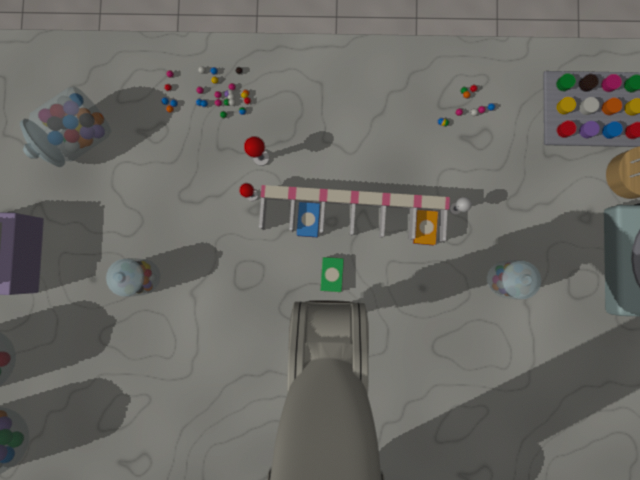

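The top view shows the tin untouched at (332,274) and the rest unchanged, with the gripper behind it. I'm lowering and levelling.

Call:
move_arm(series=[[[0.5,0.3,-0.8,0.4,-0.4,0,0.2],[0.4,0.3,-0.6,0.4,-0.4,0,0.2],[0,0,-0.3,0.2,-0.2,0,0.2],[0,0,0,0,0,0,0.2],[0,0,0,0,0,0,0.2]]])

```text
clock: 7.65
eef_pos: [0.3927, -0.0003, 0.009]
tool_rot: [0.027, 1.0, -0.004, -0.007]
ft_force: [-0.5, -0.3, -0.8]
grip_width: 0.0171
```

Call:
move_arm(series=[[[0.6,0.2,0,0,-0.3,0.3,0.2],[0.8,0.2,0,0,-0.3,0.2,0.2],[0.8,0,0,0,0,0,0.2],[0.8,0,0,0,0,0,0.2],[0.5,0,0,0,0,0,0.2]]])

```text
clock: 8.15
eef_pos: [0.4325, 0.004, 0.0111]
tool_rot: [0.022, 1.0, -0.004, 0.001]
ft_force: [-0.1, 0.7, -0.2]
grip_width: 0.0171
```

Call:
move_arm(series=[[[0.7,-0.06,0,0,0,0,0.2],[0.8,-0.08,0,0,0,0,0.2],[0.8,-0.08,0,0,0,0,0.2],[0.8,-0.08,0,0,0,0,0.2],[0.4,-0.04,0,0,0,0,0.2]]])

```text
clock: 8.65
eef_pos: [0.4696, 0.0003, 0.0105]
tool_rot: [0.022, 1.0, -0.004, -0.0]
ft_force: [-0.6, 0.7, 0.6]
grip_width: 0.0176
```

```bash
cat > tin.py <<'E'
import sys
from h import *
k=sys.argv[1]
o=bot.get_obs(); print(o['eef_pos'],o['tool_rot'],o['ft_force'])
for n in ('top','side'):
    im,d=snap(n,n[0]+k)
    i=bot.camera_info(n); f=240/np.tan(np.radians(i['vfov']/2)); T=np.array(i['cam_to_world'])
    v,u=np.mgrid[0:480,0:640]; P=(np.stack([(u-i['cx'])/f*d,(v-i['cy'])/f*d,d,np.ones_like(d)],-1)@T.T)[...,:3]
    hsv=cv2.cvtColor(im,cv2.COLOR_RGB2HSV)
    g=(hsv[...,0]>50)&(hsv[...,0]<85)&(hsv[...,1]>100)&(abs(P[...,0]-.53)<.12)&(abs(P[...,1])<.08)&(P[...,2]>.019)&(P[...,2]<.03)
    q=P[g][:,:2]; rc=cv2.minAreaRect(q.astype(np.float32)*1000); c=np.array(rc[0])/1000
    rx=np.array([.9991,-.0426]);ly=np.array([.0426,.9991]);dp=q-np.array([.557,-.0366])
    print(n,rc,'rack x range',np.percentile(dp@rx,[1,99]),'y range',np.percentile(dp@ly,[1,99]))
im=cv2.imread(f'pics/s{k}.png'); cv2.imwrite(f'pics/s{k}c.png',cv2.resize(im[190:350,220:400],None,fx=3.5,fy=3.5,interpolation=cv2.INTER_CUBIC))
E
python3 tin.py 3
```

```text
[4.69636739e-01 3.22218358e-04 1.05197323e-02] [ 2.22406599e-02  9.99744240e-01 -4.09549336e-03 -1.86720146e-04] [-0.57953045  0.6505752   0.55234673]
top ((540.4765014648438, -3.5407962799072266), (42.088233947753906, 17.560653686523438), 87.04801177978516) rack x range [-0.0264786  -0.00923758] y range [0.01159778 0.05308331]
side ((516.96923828125, -4.430717468261719), (47.18498611450195, 68.54170989990234), 86.44012451171875) rack x range [-0.07484064 -0.00786001] y range [0.0078826  0.05243041]
```

View pics/s3c.png

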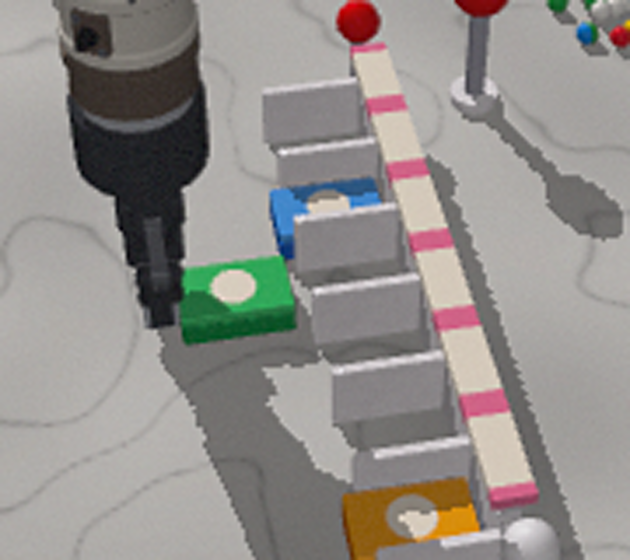

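The crop shows the tin at (235,295) pushed square and lined up with the third gap. Its rack y centre is 32 mm (target 31) and its front edge is about 8 mm short of the mouth. I'm carrying on along the rack x axis.

Call:
move_arm(series=[[[0.6,-0.04,0,0,0,0,0.2],[0.8,-0.05,0,0,0,0,0.2],[0.8,-0.05,0,0,0,0,0.2],[0.8,-0.05,0,0,0,0,0.2],[0.4,0,0,0,0,0,0.2]]])

```text
clock: 9.25
eef_pos: [0.5053, -0.0018, 0.0103]
tool_rot: [0.022, 1.0, -0.004, -0.001]
ft_force: [-1.1, -0.1, 1.1]
grip_width: 0.0172
```

```bash
python3 tin.py 4
```

```text
[ 0.50532342 -0.00177113  0.01033368] [ 2.22467630e-02  9.99743667e-01 -4.17022181e-03 -5.40266469e-04] [-1.08364825 -0.11965711  1.09064705]Traceback (most recent call last):
  File "tin.py", line 13, in <module>
    print(n,rc,'rack x range',np.percentile(dp@rx,[1,99]),'y range',np.percentile(dp@ly,[1,99]))
                              ~~~~~~~~~~~~~^^^^^^^^^^^^^^
    return _quantile_unchecked(
        a, q, axis, out, overwrite_input, method, keepdims, weights)
    return _ureduce(a,
                    func=_quantile_ureduce_func,
    ...<5 lines>...
                    overwrite_input=overwrite_input,
                    method=method)
    r = func(a, **kwargs)
    result = _quantile(arr,
                       quantiles=q,
    ...<2 lines>...
                       out=out,
                       weights=wgt)
    slices_having_nans = np.isnan(arr[-1, ...])
                                  ~~~^^^^^^^^^
IndexError: index -1 is out of bounds for axis 0 with size 0
```

```bash
sed -i 's/^    q=P\[g\]/    if g.sum()<20: print(n,"hidden"); continue\n    q=P[g]/' tin.py; python3 tin.py 4
```

```text
[ 0.50586405 -0.00173725  0.01038581] [ 2.22450509e-02  9.99743893e-01 -4.15549503e-03 -1.96409166e-04] [1.6565332  0.45443622 0.51046157]
top hidden
side ((552.0526733398438, -5.913928985595703), (69.4823989868164, 45.37206268310547), 0.24656029045581818) rack x range [-0.0392185   0.02749459] y range [0.00813843 0.05234343]
```

View pics/s4c.png

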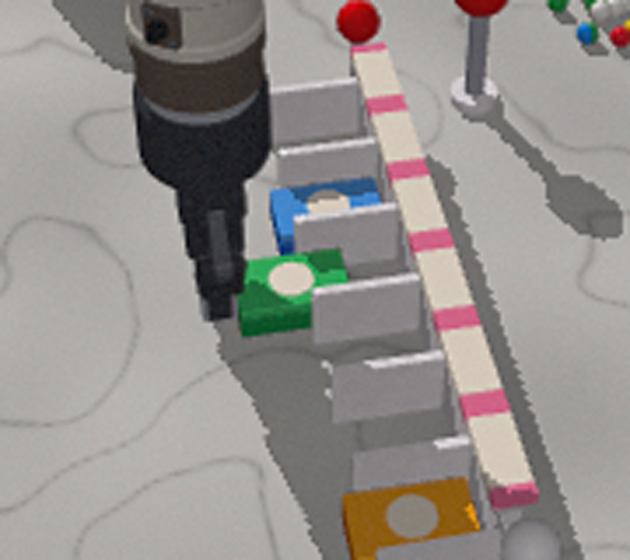

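The crop shows the tin (290,285) entering between the second and third visible dividers, which is gap 3, and running straight. About 37 mm remains.

Call:
move_arm(series=[[[0.6,-0.03,0,0,0,0,0.2],[0.7,-0.04,0,0,0,0,0.2],[0.7,-0.03,0,0,0,0,0.2],[0.6,-0.03,0,0,0,0,0.2],[0.3,0,0,0,0,0,0.2]]])

```text
clock: 9.9
eef_pos: [0.5345, -0.0031, 0.01]
tool_rot: [0.022, 1.0, -0.004, -0.002]
ft_force: [-1.4, 0.6, 1.4]
grip_width: 0.017
```

```bash
python3 tin.py 5
```

```text
[ 0.53449564 -0.00306817  0.00998797] [ 0.02217232  0.99974392 -0.00417838 -0.00173701] [-1.40484851  0.62611882  1.41777586]
top hidden
side ((580.8003540039062, -5.739776611328125), (72.2781982421875, 42.05239486694336), 4.917576789855957) rack x range [-0.01017629  0.05727033] y range [0.0078286 0.0507427]
```

View pics/s5c.png

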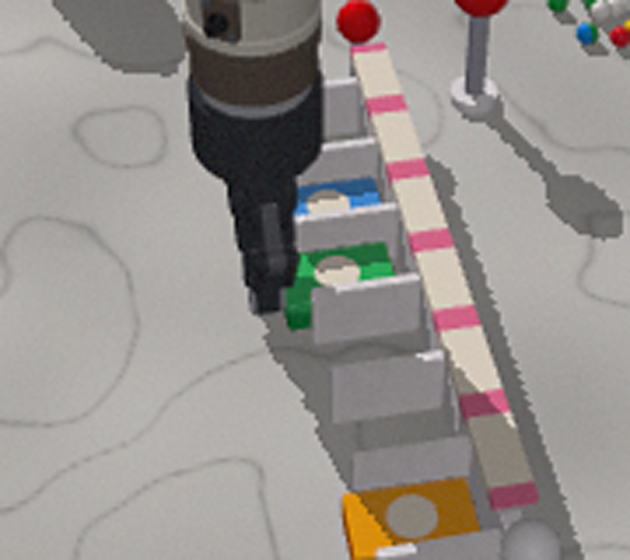

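It is nearly home, with about 8 mm left. I'll take small steps until the force rises.

Call:
move_arm(series=[[[0.3,0,0,0,0,0,0.2],[0.3,-0.03,0,0,0,0,0.2],[0.2,0,0,0,0,0,0.2],[0.2,0,0,0,0,0,0.2],[0.1,0,0,0,0,0,0.2]]])

```text
clock: 10.5
eef_pos: [0.5441, -0.0034, 0.0098]
tool_rot: [0.022, 1.0, -0.004, -0.004]
ft_force: [-5.3, 0.9, 2.7]
grip_width: 0.0166
```

Force is up to 5 N at x=0.544, where I predicted the back would be. One more nudge to confirm.

Call:
move_arm(series=[[[0.1,0,0,0,0,0,0.2],[0.1,0,0,0,0,0,0.2],[0.1,0,0,0,0,0,0.2],[0.1,0,0,0,0,0,0.2],[0,0,0,0,0,0,0.2]]])

```text
clock: 11.0
eef_pos: [0.544, -0.0033, 0.0094]
tool_rot: [0.022, 1.0, -0.004, -0.008]
ft_force: [-1.1, 1.1, 1.4]
grip_width: 0.017
```

```bash
python3 tin.py 6
```

```text
[ 0.54395853 -0.00334602  0.00943678] [ 0.02209906  0.99971833 -0.00430022 -0.00751044] [-1.08749601  1.07088216  1.35328075]
top hidden
side ((589.0337524414062, -3.1619033813476562), (74.3310775756836, 36.864891052246094), 10.408186912536621) rack x range [-0.00170472  0.0658036 ] y range [0.01000896 0.05142705]
```

It has stopped at the back. I'm backing off and looking from above.

Call:
move_arm(series=[[[-1,0,0,0,0,0,0.2],[-3,0,0,0,0,0,0.2],[-4,0,2,0,0,0,0.2],[-4,0,4,0,0,0,0.2],[-4,0,4,0,0,0,0.2]]])

```text
clock: 11.6
eef_pos: [0.3946, -0.0033, 0.0983]
tool_rot: [0.022, 1.0, -0.004, -0.004]
ft_force: [1.9, 0.0, 1.1]
grip_width: 0.0174
```

```bash
python3 tin.py 7; python3 -c "
import cv2;im=cv2.imread('pics/t7.png');cv2.imwrite('pics/t7c.png',cv2.resize(im[170:320,230:470],None,fx=3.3,fy=3.3,interpolation=cv2.INTER_CUBIC))"
```

```text
[ 0.39458003 -0.00329542  0.09833684] [ 0.02207533  0.99973917 -0.00418453 -0.00409358] [1.9420363  0.01349804 1.11442991]
top ((589.3465576171875, -5.588262557983398), (42.90462875366211, 69.45503234863281), 87.12691497802734) rack x range [-0.00332272  0.06445593] y range [0.01131738 0.05335823]
side ((590.0816650390625, -6.94202995300293), (46.114654541015625, 69.29552459716797), 89.45299530029297) rack x range [-0.00243142  0.06599572] y range [0.00877196 0.0522907 ]
```

View pics/t7c.png

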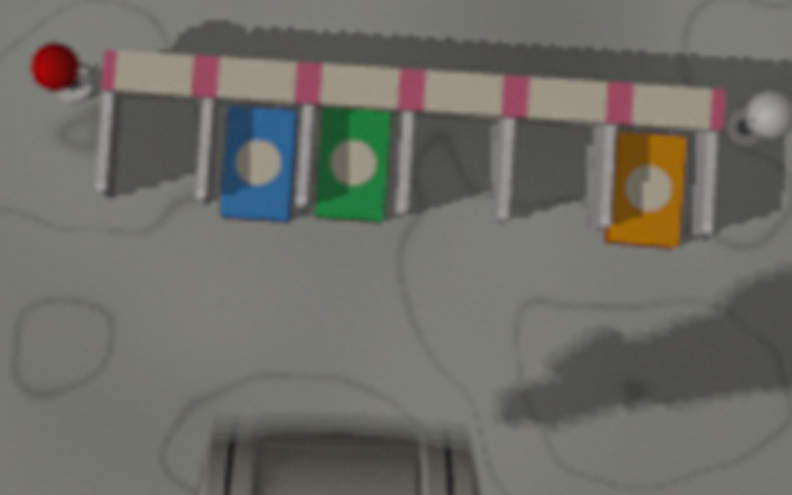

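View pics/s7c.png

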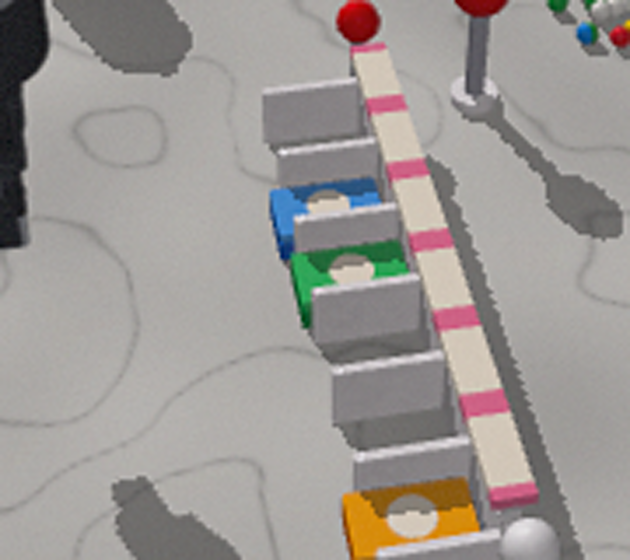

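Both views show the green tin in the third gap, flush with the blue tin. Its centre is at rack (31, 32) mm with a yaw error of about 0.5°. I'll let the arm come to rest, then hand in.

Call:
move_arm(series=[[[0,0,1,0,0,0,0.2],[0,0,0,0,0,0,0.2],[0,0,0,0,0,0,0.2],[0,0,0,0,0,0,0.2],[0,0,0,0,0,0,0.2]]])

```text
clock: 12.2
eef_pos: [0.398, -0.0033, 0.1111]
tool_rot: [0.022, 1.0, -0.004, 0.003]
ft_force: [1.1, -0.4, 0.3]
grip_width: 0.0168
```

```bash
python3 -c "
from h import *
print(bot.job_done())"
```

```text
the job is handed in; nothing more can be done
None
```

The green tin is home in the third gap from the small red ball, and I handed the job in at about 12 s. `job_done` gave no verdict.

**Rail run:** The small red ball is at the left end, so I counted from there. I put the shut fingertips on the middle of the first cream band and ran them along in continuous contact, pressing 2 to 12 N. They stopped on the third cream band at y = −7 mm, and I lifted straight off. The 12 N reading was the rail on its stop, and I eased off after it. When I lifted, the tool sprang about 7 mm further along. That is still well short of the fourth gap, but I did not check for contact in that moment.

**Push:** I pushed the green tin along the counter with slightly opened fingers until it stopped against the back panel.

**Last checks:**

| Check | Measured | Wanted |
|---|---|---|
| Tin position along the gap (rack x) | 31 mm | 25 to 38 mm |
| Tin position across the row (rack y) | 32 mm | 19 to 43 mm |
| Tin yaw against the rack | about 0.5° (top view) | within 0.2 rad (11°) |

- **Camera disagreement:** the side camera gave rack y about 1.5 mm lower and a yaw about 2° different. Both are within limits.
- **Other things:** the blue and orange tins look unmoved in the last views, but I did not measure them. I did not recheck the jars after the push; they looked unmoved in the top picture just before it.
- **Arm and rail:** the arm ended clear of everything. The rail looks up again, though I did not measure its height.

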